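Clear the table and check the marked length with the sprung tape

ROBOT

A 6-joint arm with a two-finger parallel gripper is mounted at the origin on the work surface. World frame = base frame: x ahead of the robot, y to its left, z up, the work surface at z = 0. Lengths are in mm, angles in rad, forces in N, time in s.
With the tool pointing down it reaches from about 400 to 925 mm from the base axis. Payload 12.5 kg.
Tool frame: the origin (TCP) lies at the very end of the fingers, on their centre line; the grasp point (between the pads) lies behind it (env.grip_depth is the z of the grasp point in the tool frame, in mm); z points along the fingers, y is the line along which they close (so a half turn about z gives the same grasp; the last joint's range is limited). The gripper opens to 95 mm and grips with 3 to 60 N. Pads are 20 mm wide; open, the fingers measure 119 mm over their backs; the gripper's body (75 mm by 180 mm) begins 59 mm behind the grasp point.
Start: joints at [-1.418, 0.491, 1.559, -0, 1.092, -0.106], TCP at [159.973, -604.198, 214.661] pointing down, gripper open.
Joint ranges: [-3.1, 3.1], [-0.84, 2.19], [0.05, 2.79], [-1.13, 4.28], [0.06, 2.93], [-2.69, 2.69]. Speed limits (rad/s): [2.22, 2.22, 2.79, 3.14, 3.14, 3.14].

INTERFACE

Orientations are given as [roll, pitch, yaw] about the fixed x, y, z axes, in that order (R = Rz(yaw) Ry(pitch) Rx(roll)).
In Python, from cell import env, optics gives the robot as it stands.
- The arm moves only by the tool step_arm, never from a script. Its argument "moves" is a list of rows, each an object of numbers: "tx", "ty", "tz": the shift along the tool's x, y, z in mm; "roll": the turn about the tool's z in rad. In form: [{"tx": .., "ty": .., "tz": .., "roll": ..}, ...]. A call has 1 to 12 rows; each row is the pose to reach, as a shift and turn from the pose commanded when the call began, along the tool's axes at that moment; what a row does not reach only later rows make up. A row lasts 1/12 s, in which the tool goes at most 41.7 mm and 7.16 degrees, less where a joint would pass 70% of its speed; a pose out of reach is approached as far as the arm can. A call with a gripper value outside its range is refused whole. "grip" is the finger opening in mm, from 0 to 95.1, set as the call begins (left out, the last holds). The fingers move at their own pace and stop on an object; the grip force is fixed at half the most. Time passes only in rows, so rows that repeat a pose let the fingers close. It gives the time, the measured TCP pose, the force, the opening and the grip force at its end, in the units of the state.
- env.state(): the state, without advancing time (a new reading comes with each control period).
- optics.read_camera(name): name is "scene" or "top" or "wrist"; returns a dict with "pixels" (400x640x3 uint8, blue, green, red), "mtx" (3x3 intrinsics, pixels), "view" (4x4, takes a point from world to camera coordinates). Camera axes: x right, y down, z forward; pixel columns grow to the right and rows downward; lengths in mm; the calibration is good to about 2 mm. The wrist camera is an equidistant fisheye: a pixel r from the principal point sees the ray r / f radians off the axis. A picture is of the moment at which its call begins. There is no depth.
- env.job_done(): hands the job in; it is judged then, once.
The state is a dict: "t": time; "joints": joint angles; "qvel": joint speeds; "tau": joint torques, N m; "eef_pos": TCP position; "tcp_rot": TCP orientation; "ft_force": force on the tool from outside, world axes, zero at the start; "moment": the same for the moment, N m; "opening": opening from 0.0 (shut) to 1.0 (fully open); "grip_force": force on a finger pad.
Only numpy, scipy, OpenCV 4.12 (cv2) and the standard library are available. Lean on these libraries where they do the work, as an engineer would, in place of code of your own. Each camera call takes 0.05 s, during which the arm holds its last target. There are 200 camera calls.

TASK

Check the length marked on the dining table with the tape measure: first clear its path by laying the spatula flat in the tray's empty long compartment and the pastry brush flat in the short compartment across the tray's end (lay them down, do not drop them). Then pull the tape's orange end tab out until its front face stands over the red strip, hold it there for two seconds, and let the blade wind all the way back gently without letting it snap. Leave everything else where it stands.

Things in the scene. Friction and masses are not known exactly. Their poses are not given: they have to be found in the camera images.
- blade (a joint): how far the tape's blade is pulled out: 0 fully home, up to 0.21 m; it slides level along the tape's +x and a spring pulls it home with 4 N at 0 rising to 5.7 N. The blade is yellow, 24 mm wide, and runs 17 mm above the table
- tab (a point): centre of the orange pull tab on the blade's end: an upright block 14 mm (x, the pull direction) by 22 mm (y) by 34 mm tall, from 2 to 36 mm above the table. Its x axis is the pull direction, level. At home the tab's back stands 31 mm clear of the tape's case
- tab_front (a point): point on the table plane straight below the front face of the orange tab, 7 mm ahead of the tab's centre; x axis along the pull
- tape_mouth (a point): point at table height under the mouth of the fixed yellow tape case, x along the pull. The case with its wooden cradle, fixed to the table, reaches 92 mm back (-x) and 6 mm forward from here, 62 mm wide (y), 64 mm high. It never moves
- mark: flat red adhesive strip stuck on the table across the blade's path, 12 mm (x, along the pull) by 140 mm (y), 1 mm thick, origin at its centre; may be partly covered by the utensils at the start. The blade must be pulled out until the tab's front face is over it
- tray: fixed low wooden tray, 301 mm (x) by 180 mm (y), floor 4 mm thick, walls 4 mm thick with tops 18 mm above the table; origin under its centre. Two compartments 205 by 84 mm with their length along x lie side by side (centres at x -44 mm, y +44 and -44 mm); one 84 (x) by 172 mm (y) lies across the +x end (centre x 104 mm)
- long_bay (a point): centre of the floor (4 mm above the table) of the tray's empty long compartment, 205 mm along x by 84 mm along y, axes as the tray's
- short_bay (a point): centre of the floor of the tray's short compartment, 84 mm along x by 172 mm along y (its length is along y), axes as the tray's
- spatula: green spatula with a wooden handle, 185 mm long along x, loose, 80 to 170 g; origin under the middle of its length, z up. Square handle 20 mm wide (y) and 20 mm tall from x -92 to +15 mm, flat blade 55 mm wide, 6 mm thick from x +15 to +92 mm; balance point about x -5 mm
- brush: pastry brush, 135 mm long along x, loose, 60 to 130 g; origin under the middle of its length, z up. Blue handle 18 mm wide (y) and 20 mm tall from x -67 to +14 mm, then a steel collar 34 mm wide and a white head 38 mm wide, 15 mm tall, to x +67 mm; balance point about x 0
- spoon: wooden spoon 170 mm long lying in the other long compartment; leave it; origin under it, spoon along x
- vase: glass vase with flowers, 310 mm tall in all, 72 mm across the foot, flowers within 50 mm of its axis; origin under its centre; leave it
- mill: dark wooden pepper mill 168 mm tall, 54 mm across; origin under its centre; leave it
- mug: blue mug 90 mm tall, 76 mm across, handle at its +y; origin under its centre; leave it
- jar: amber jar with a brass cap, 100 mm tall, 68 mm across; origin under its centre; leave it
- candle: pillar candle on a white saucer, 108 mm tall, 90 mm across; origin under its centre; leave it
- tin: green tin 130 mm tall, 80 mm across; origin under its centre; leave it
Mind the look-alikes: they are no part of the job. What is shaped like the part that bears blade but pink or purple is not meant.

How it is judged (in metres and radians):
On the way, in this order (a step that is already met when the one before it is completed fails the run):
1. the spatula lies flat in the empty long compartment and the brush flat in the short one, both let go, with the blade still home (x of spatula in the frame of long_bay between -0.018 and 0.018 m and y of spatula in the frame of long_bay between -0.034 and 0.034 m and z of spatula in the frame of long_bay below 0.008 m and angle between each of spatula, brush's own z axis and vertical below 0.12 rad and angle between the x axis of spatula and the x axis of long_bay, either way round below 0.35 rad and x of brush in the frame of short_bay between -0.036 and 0.036 m and y of brush in the frame of short_bay between -0.028 and 0.028 m and z of brush in the frame of short_bay below 0.008 m and angle between the x axis of brush and the y axis of short_bay, either way round below 0.45 rad and contact force between the fingers and spatula below 0.2 N and contact force between the fingers and brush below 0.2 N and value of joint blade below 0.02 m), for 0.2 s.
2. the tab's front face is held over the red strip for 1.2 s (x of tab_front in the frame of mark between -0.0065 and 0.0065 m), for 1.2 s.
At the end, for the whole second after the job is handed in: the blade is home (within 5 mm); both utensils lie flat and still on their compartment floors: spatula within 18 mm along and 34 mm across of the long one's centre and 0.35 rad of its length, brush within 28 mm along and 36 mm across of the short one's and 0.45 rad (value of joint blade below 0.005 m and x of spatula in the frame of long_bay between -0.018 and 0.018 m and y of spatula in the frame of long_bay between -0.034 and 0.034 m and z of spatula in the frame of long_bay below 0.008 m and angle between each of spatula, brush's own z axis and vertical below 0.12 rad and angle between the x axis of spatula and the x axis of long_bay, either way round below 0.35 rad and x of brush in the frame of short_bay between -0.036 and 0.036 m and y of brush in the frame of short_bay between -0.028 and 0.028 m and z of brush in the frame of short_bay below 0.008 m and angle between the x axis of brush and the y axis of short_bay, either way round below 0.45 rad and linear speed of each of spatula, brush below 0.02 m/s); the robot touches nothing.
It fails at once if a bystander (spoon, vase, mill, mug, jar, candle, tin) is moved by more than 40 mm or tipped over (distance of any of spoon, vase, mill, mug, jar, candle, tin from where it was at the start of the episode above 0.04 m or angle between any of spoon, vase, mill, mug, jar, candle, tin's own z axis and vertical above 0.5 rad).
It fails at once if the spatula or the brush is dropped (falls freely at more than 0.9 m/s) ((linear speed of spatula above 0.9 m/s and contact force between the fingers and spatula below 0.05 N) or (linear speed of brush above 0.9 m/s and contact force between the fingers and brush below 0.05 N)).
It fails at once if the blade snaps back (faster than 0.4 m/s while more than 12 mm out) (velocity of joint blade below -0.4 m/s and value of joint blade above 0.012 m).
It also fails if it takes over 72 s, if anything falls off the work surface, if the arm or the gripper's body presses on something with over 40 N, if the wrist force passes 120 N, or if a joint passes its speed limit or range.

## Working session

There is one attempt and no reset: what is moved stays moved. The work goes in short steps, Python scripts to look and compute and a tool call to move; the robot and the scene stay as the last step left them, time stands still between calls to the robot, and variables do not carry over. Pictures are saved under pics/ and viewed, at most 13 in all, crops included, and the job is handed in when it is done.

Besides the shell and the picture viewer there is one more tool, called as name(argument=value, ...) on one line, values as JSON. step_arm: Moves the arm, as the interface text tells. Its arguments: {"type":"object","properties":{"moves":{"type":"array"},"grip":{"type":"number"}},"required":["moves"]}

```bash
ls; mkdir -p pics; cat > h.py <<'E'
import numpy as np, cv2
from cell import env, optics
def snap(n,f=None):
    c=optics.read_camera(n); im=np.array(c["pixels"])
    if f: cv2.imwrite("pics/"+f,im)
    return im,np.array(c["mtx"]),np.array(c["view"])
def ray(K,V,u,v,z,fish=False):
    p=np.array([(u-K[0,2])/K[0,0],(v-K[1,2])/K[1,1],1.])
    if fish:
        r=np.hypot(p[0],p[1]); p=np.array([p[0]/r*np.sin(r),p[1]/r*np.sin(r),np.cos(r)]) if r>0 else p
    R=V[:3,:3]; d=R.T@p; c=-R.T@V[:3,3]
    return c+d*(z-c[2])/d[2]
def proj(K,V,P):
    q=V[:3,:3]@np.array(P,float)+V[:3,3]; return (K@q/q[2])[:2]
E
python3 - <<'E'
from h import *
for n in("top","scene"):
    im,K,V=snap(n,n+"0.png"); np.savez(n+"0.npz",im=im,K=K,V=V); print(n,K[0,0],-V[:3,:3].T@V[:3,3],V[:3,:3].round(2).tolist())
print(env.state(),env.grip_depth)
E
```

```text
pics
top 486.48452728674073 [ 447.91065407   34.50252513 1052.40627068] [[0.02, -1.0, 0.04], [-0.99, -0.03, -0.1], [0.1, -0.04, -0.99]]
scene 425.7079512905722 [ 876.73883511  561.61688717 1044.98730689] [[-0.82, 0.57, -0.02], [0.48, 0.68, -0.55], [-0.3, -0.46, -0.83]]
{'t': 0.1, 'joints': array([-1.41762923e+00,  4.91494503e-01,  1.55937314e+00, -1.21031152e-05,
        1.09166277e+00, -1.05565487e-01]), 'qvel': array([-0.00014273, -0.0027609 , -0.00016353, -0.00119986,  0.00091965,
        0.00064667]), 'tau': array([ 4.39999101e-03, -6.13622832e+01, -2.58608204e+01,  6.94535323e-02,
        4.69697441e-02, -6.04977913e-05]), 'eef_pos': array([ 159.91938592, -603.990055  ,  214.12843545]), 'tcp_rot': array([-3.14065898e+00, -8.81358567e-05,  2.58738124e-01]), 'ft_force': array([-0.46982906,  0.96605382, -0.16693339]), 'moment': array([ 0.01460697, -0.00998101, -0.04500653]), 'grip_force': 0.0, 'opening': 1.0016531406426579} -18.8
```

View pics/top0.png

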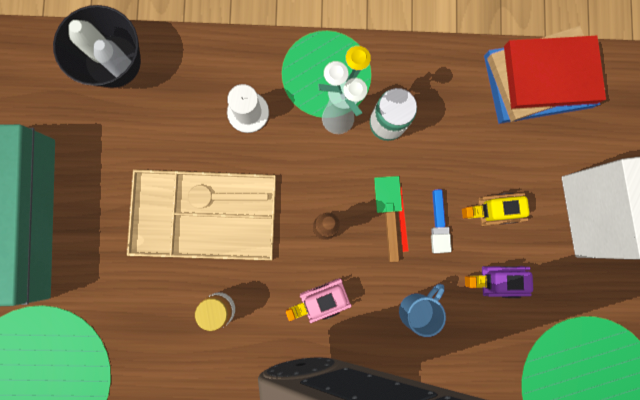

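View pics/scene0.png

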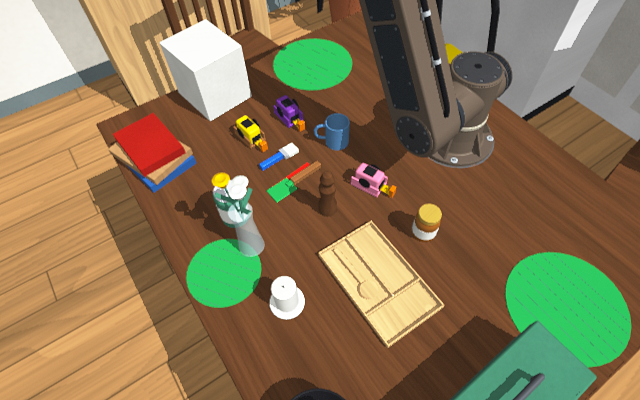

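Top view shows three tapes: yellow (510,208), with its orange tab at (468,213); pink (325,300); purple (507,282). I choose the yellow one. The spatula is at (390,220), the brush at (440,220), the red strip at (403,230), and the tray is centred at (203,215) with its empty long bay in the lower half. The mill at (326,225) stands between the strip and the tray. The other red object (the books, 555,70) and the other green ones (placemats) are not meant.

```bash
cat > meas.py <<'E'
from h import *
d=np.load("top0.npz"); im,K,V=d["im"],d["K"],d["V"]
hsv=cv2.cvtColor(im,cv2.COLOR_BGR2HSV)
def blob(lo,hi,box,z,name):
    x0,y0,x1,y1=box; m=np.zeros(im.shape[:2],np.uint8)
    m[y0:y1,x0:x1]=cv2.inRange(hsv,np.array(lo),np.array(hi))[y0:y1,x0:x1]
    n,l,s,c=cv2.connectedComponentsWithStats(m); i=1+np.argmax(s[1:,4])
    v,u=np.where(l==i); pts=np.array([ray(K,V,a,b,z)[:2] for a,b in zip(u,v)],np.float32)
    r=cv2.minAreaRect(pts); b=cv2.boxPoints(r)
    print(name,len(u),(u.min(),v.min(),u.max(),v.max()),"mean",pts.mean(0).round(1),"rect",np.round(r[0],1),np.round(r[1],1),round(r[2],1),b.round(0).tolist())
blob((45,100,80),(80,255,255),(365,165,420,225),6,"spat blade")
blob((8,80,80),(20,200,255),(380,205,404,270),20,"spat handle")
blob((0,200,120),(6,255,255),(395,180,412,260),1,"mark")
blob((100,120,80),(125,255,255),(425,180,455,235),20,"brush handle")
blob((0,0,170),(180,50,255),(425,220,458,260),15,"brush head")
blob((10,180,150),(19,255,255),(455,200,488,225),36,"orange")
blob((22,150,120),(35,255,255),(455,185,535,225),50,"yellow")
blob((12,50,130),(30,150,255),(120,160,285,270),18,"tray")
c=im[165:300,365:545]; cv2.imwrite("pics/crop.png",cv2.resize(c,None,fx=4.4,fy=4.4,interpolation=cv2.INTER_CUBIC))
for u,v in((131,171),(275,175),(272,259),(128,254),(326,225)): print(u,v,ray(K,V,u,v,18)[:2].round(1))
E
python3 meas.py
```

```text
spat blade 890 (np.int64(374), np.int64(176), np.int64(401), np.int64(212)) mean [ 573.4 -139.4] rect [ 573.2 -139.9] [77.6 55.7] 5.2 [[532.0, -116.0], [537.0, -171.0], [614.0, -164.0], [609.0, -109.0]]
spat handle 1221 (np.int64(380), np.int64(212), np.int64(403), np.int64(269)) mean [ 468.3 -144.3] rect [ 472.2 -146.9] [121.4  49.1] 0.7 [[411.0, -123.0], [412.0, -172.0], [533.0, -171.0], [533.0, -122.0]]
mark 255 (np.int64(399), np.int64(188), np.int64(407), np.int64(251)) mean [ 500.6 -174.8] rect [ 518.7 -172.3] [137.4  12.7] 6.6 [[450.0, -174.0], [451.0, -186.0], [588.0, -171.0], [586.0, -158.0]]
brush handle 367 (np.int64(433), np.int64(190), np.int64(444), np.int64(226)) mean [ 543.8 -247.5] rect [ 544.2 -247.4] [78.6 21.5] 4.4 [[504.0, -240.0], [506.0, -261.0], [584.0, -255.0], [583.0, -234.0]]
brush head 444 (np.int64(431), np.int64(228), np.int64(450), np.int64(252)) mean [ 475.1 -253.7] rect [ 475.8 -253.5] [51.4 41. ] 1.5 [[450.0, -234.0], [451.0, -275.0], [502.0, -273.0], [501.0, -232.0]]
orange 116 (np.int64(462), np.int64(206), np.int64(473), np.int64(218)) mean [ 535.7 -304.2] rect [ 535.3 -304.3] [24.3 24. ] 7.9 [[522.0, -294.0], [525.0, -318.0], [549.0, -315.0], [546.0, -291.0]]
yellow 719 (np.int64(484), np.int64(196), np.int64(529), np.int64(220)) mean [ 544.8 -383. ] rect [ 545.3 -383.2] [46.2 95.5] 6.8 [[517.0, -339.0], [528.0, -433.0], [574.0, -428.0], [563.0, -333.0]]
tray 12586 (np.int64(125), np.int64(165), np.int64(275), np.int64(260)) mean [515.7 256.7] rect [520.7 260.2] [311.7 193. ] 89.5 [[423.0, 105.0], [616.0, 103.0], [619.0, 415.0], [426.0, 417.0]]
131 171 [604.8 409.5]
275 175 [605.5 105.2]
272 259 [426.7 105.3]
128 254 [430.  404.6]
326 225 [501.3  -6.7]
```

View pics/crop.png

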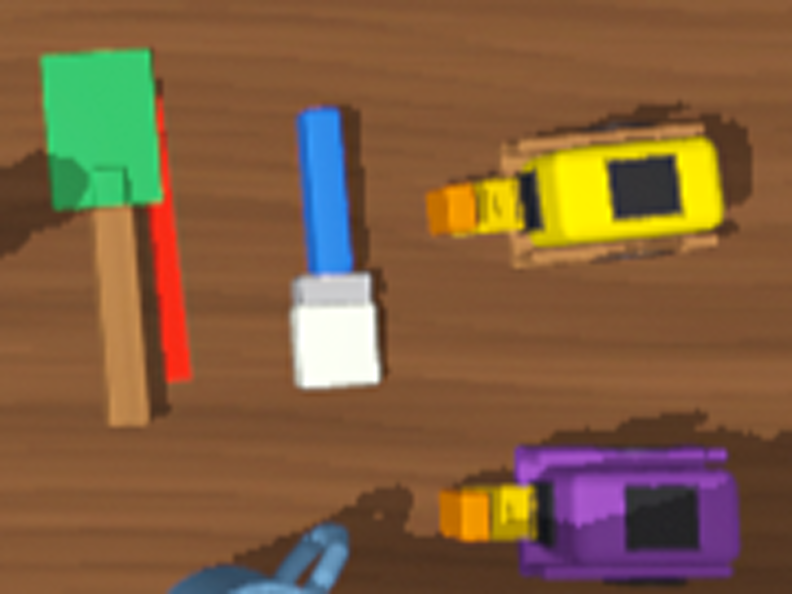

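The crop confirms the choice: a yellow case with the orange tab at crop (450,210). The spatula, strip and brush are all uncovered apart from the blade overlapping the strip. Next I check the clearances and compute the first move.

```bash
cat >> h.py <<'E'
def go(x,y,z,yaw,frm=None):
    "tool-frame shift from pose frm=(x,y,z,yaw) (default measured)"
    s=env.state()
    if frm is None: frm=(*s["eef_pos"],s["tcp_rot"][2])
    dx,dy,dz=np.array([x,y,z])-frm[:3]; c,sn=np.cos(frm[3]),np.sin(frm[3])
    print("tx %.1f ty %.1f tz %.1f roll %.3f"%(dx*c+dy*sn,dx*sn-dy*c,-dz,frm[3]-yaw))
E
python3 - <<'E'
from h import *
d=np.load("scene0.npz");K,V=d["K"],d["V"]
for n,u,v,z in(("mill",328,209,0),("milltop",327,177,168),("jar",425,230,0),("vase",250,246,0),("mug",336,144,0)): print(n,ray(K,V,u,v,z)[:2].round())
d=np.load("top0.npz");K,V=d["K"],d["V"]
print("milltop",ray(K,V,324,224,168)[:2].round(),"jartop",ray(K,V,213,313,100)[:2].round())
go(515,-145,220,0.091)
E
```

```text
mill [499.  -2.]
milltop [505.   6.]
jar [315. 214.]
vase [746. -26.]
mug [ 334. -194.]
milltop [495.   3.] jartop [323. 208.]
tx 460.7 ty -352.9 tz -5.9 roll 0.168
```

step_arm(moves=[{"tx": 12,"ty": -9,"tz": 0,"roll": 0.01},{"tx": 36,"ty": -28,"tz": 0,"roll": 0.02},{"tx": 66,"ty": -51,"tz": 0,"roll": 0.04},{"tx": 98,"ty": -75,"tz": 0,"roll": 0.06},{"tx": 130,"ty": -100,"tz": 0,"roll": 0.08},{"tx": 162,"ty": -124,"tz": 0,"roll": 0.1},{"tx": 194,"ty": -149,"tz": 0,"roll": 0.11},{"tx": 226,"ty": -173,"tz": 0,"roll": 0.12},{"tx": 258,"ty": -198,"tz": 0,"roll": 0.13},{"tx": 290,"ty": -222,"tz": 0,"roll": 0.14},{"tx": 322,"ty": -247,"tz": 0,"roll": 0.15},{"tx": 354,"ty": -271,"tz": 0,"roll": 0.168}])

```text
t: 1.1
eef_pos: [433.5, -249.7, 214.6]
tcp_rot: [-3.141, 0.0, 0.09]
ft_force: [0.1, -0.8, 0.3]
opening: 1.0
grip_force: 0.0
```

```bash
python3 -c "
from h import *
go(515,-145,220,0.091)"
```

```text
tx 90.6 ty -96.9 tz -5.4 roll -0.001
```

step_arm(moves=[{"tx": 25,"ty": -27,"tz": 0},{"tx": 50,"ty": -54,"tz": 5},{"tx": 73,"ty": -79,"tz": 15},{"tx": 87,"ty": -94,"tz": 35},{"tx": 91,"ty": -99,"tz": 65},{"tx": 91,"ty": -99,"tz": 95},{"tx": 91,"ty": -99,"tz": 125},{"tx": 91,"ty": -99,"tz": 150},{"tx": 91,"ty": -99,"tz": 160},{"tx": 91,"ty": -99,"tz": 164},{"tx": 91,"ty": -99,"tz": 165},{"tx": 91,"ty": -99,"tz": 165}], grip=60)

```text
validation failed for argument at $.mo...
```

```bash
python3 -c "
from h import *
print(env.state()['eef_pos'],env.state()['tcp_rot']); im,K,V=snap('wrist','w1.png'); go(515,-145,5,0.091)"
```

```text
[ 433.54626045 -249.71091181  214.56538083] [-3.14145409e+00  2.20916007e-04  9.03125566e-02]
tx 87.2 ty -92.8 tz 209.6 roll 0.000
```

View pics/w1.png

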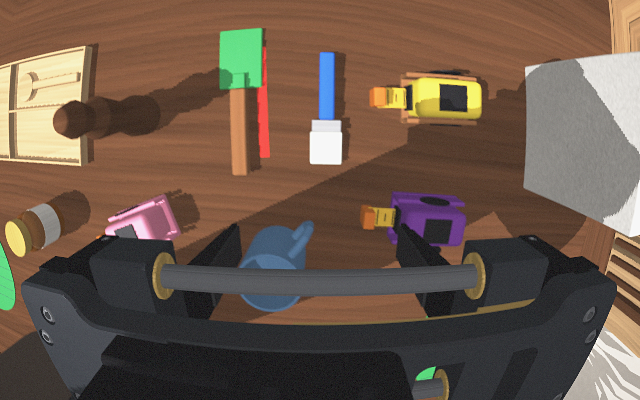

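The wrist picture shows the yellow tape (440,98), spatula (240,100) and brush (325,110), as in the top view. The move was refused because a row had no roll, so I resend it.

step_arm(moves=[{"tx": 25,"ty": -27,"tz": 0,"roll": 0},{"tx": 50,"ty": -54,"tz": 5,"roll": 0},{"tx": 73,"ty": -79,"tz": 15,"roll": 0},{"tx": 85,"ty": -92,"tz": 35,"roll": 0},{"tx": 89,"ty": -96,"tz": 65,"roll": 0},{"tx": 89,"ty": -96,"tz": 95,"roll": 0},{"tx": 89,"ty": -96,"tz": 125,"roll": 0},{"tx": 89,"ty": -96,"tz": 150,"roll": 0},{"tx": 89,"ty": -96,"tz": 160,"roll": 0},{"tx": 89,"ty": -96,"tz": 164,"roll": 0},{"tx": 89,"ty": -96,"tz": 165,"roll": 0},{"tx": 89,"ty": -96,"tz": 165,"roll": 0}], grip=60)

```text
t: 2.15
eef_pos: [513.2, -148.2, 50.5]
tcp_rot: [3.141, -0.001, 0.091]
ft_force: [-0.3, -0.1, 0.4]
opening: 0.631
grip_force: 0.0
```

```bash
python3 -c "
from h import *
print(env.state()['eef_pos'],env.state()['tcp_rot']); go(515,-145,5,0.091)"
```

```text
[ 513.2106484  -148.23173417   50.48429406] [ 3.14095869e+00 -1.00452854e-03  9.06869640e-02]
tx 2.1 ty -3.1 tz 45.5 roll -0.000
```

step_arm(moves=[{"tx": 1,"ty": -2,"tz": 8,"roll": 0},{"tx": 2,"ty": -3,"tz": 22,"roll": 0},{"tx": 2,"ty": -3,"tz": 36,"roll": 0},{"tx": 2,"ty": -3,"tz": 42,"roll": 0},{"tx": 2,"ty": -3,"tz": 45,"roll": 0},{"tx": 2,"ty": -3,"tz": 45,"roll": 0}])

```text
t: 2.65
eef_pos: [514.5, -144.8, 4.6]
tcp_rot: [3.142, 0.0, 0.091]
ft_force: [-0.2, 0.1, 0.4]
opening: 0.63
grip_force: 0.0
```

step_arm(moves=[{"tx": 0,"ty": 0,"tz": 0,"roll": 0},{"tx": 0,"ty": 0,"tz": 0,"roll": 0},{"tx": 0,"ty": 0,"tz": 0,"roll": 0},{"tx": 0,"ty": 0,"tz": 0,"roll": 0},{"tx": 0,"ty": 0,"tz": 0,"roll": 0},{"tx": 0,"ty": 0,"tz": 0,"roll": 0}], grip=0)

```text
t: 3.15
eef_pos: [514.5, -144.8, 4.8]
tcp_rot: [3.141, -0.0, 0.091]
ft_force: [0.4, 0.1, 0.0]
opening: 0.264
grip_force: 0.0
```

Still closing; lift after it grips.

step_arm(moves=[{"tx": 0,"ty": 0,"tz": 0,"roll": 0},{"tx": 0,"ty": 0,"tz": 0,"roll": 0},{"tx": 0,"ty": 0,"tz": 0,"roll": 0},{"tx": 0,"ty": 0,"tz": 0,"roll": 0}], grip=0)

```text
t: 3.48
eef_pos: [514.5, -144.8, 4.7]
tcp_rot: [3.141, -0.0, 0.091]
ft_force: [-0.6, -1.1, 3.3]
opening: 0.208
grip_force: 30.0
```

step_arm(moves=[{"tx": 0,"ty": 0,"tz": -4,"roll": 0},{"tx": 0,"ty": 0,"tz": -14,"roll": 0},{"tx": 0,"ty": 0,"tz": -30,"roll": 0},{"tx": 0,"ty": 0,"tz": -50,"roll": 0},{"tx": 0,"ty": 0,"tz": -75,"roll": 0},{"tx": 0,"ty": 0,"tz": -100,"roll": 0},{"tx": 0,"ty": 0,"tz": -125,"roll": 0},{"tx": 0,"ty": 0,"tz": -150,"roll": 0},{"tx": 0,"ty": 0,"tz": -175,"roll": 0},{"tx": 0,"ty": 0,"tz": -195,"roll": 0},{"tx": 0,"ty": 0,"tz": -208,"roll": 0},{"tx": 0,"ty": 0,"tz": -215,"roll": 0}])

```text
t: 4.48
eef_pos: [514.6, -144.8, 222.2]
tcp_rot: [3.14, -0.002, 0.091]
ft_force: [-0.4, 1.0, -0.8]
opening: 0.207
grip_force: 30.0
```

```bash
python3 -c "
from h import *
print(env.state()['grip_force']); im,K,V=snap('wrist'); cv2.imwrite('pics/w2.png',im[100:400])
go(473,206,215,1.571)"
```

```text
29.997890889644623
tx -9.8 ty -353.2 tz 7.4 roll -1.480
```

View pics/w2.png

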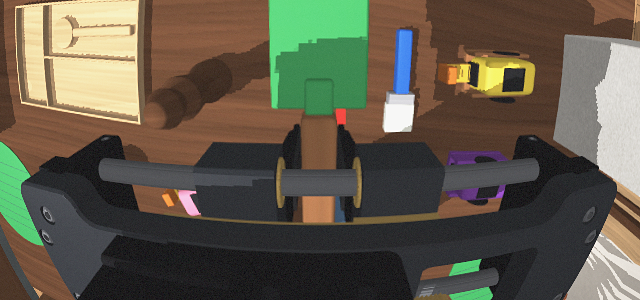

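Spatula held level. I carry it over and turn it.

step_arm(moves=[{"tx": 0,"ty": -5,"tz": 0,"roll": -0.03},{"tx": 0,"ty": -16,"tz": 0,"roll": -0.1},{"tx": -1,"ty": -33,"tz": 0,"roll": -0.18},{"tx": -2,"ty": -52,"tz": 0,"roll": -0.27},{"tx": -2,"ty": -72,"tz": 0,"roll": -0.36},{"tx": -3,"ty": -92,"tz": 0,"roll": -0.45},{"tx": -4,"ty": -112,"tz": 0,"roll": -0.54},{"tx": -5,"ty": -132,"tz": 0,"roll": -0.63},{"tx": -5,"ty": -152,"tz": 0,"roll": -0.72},{"tx": -6,"ty": -172,"tz": 0,"roll": -0.81},{"tx": -6,"ty": -192,"tz": 0,"roll": -0.9},{"tx": -7,"ty": -212,"tz": 0,"roll": -0.99}])

```text
t: 5.53
eef_pos: [487.4, 66.9, 218.4]
tcp_rot: [-3.14, 0.001, 1.087]
ft_force: [0.3, 0.6, -1.4]
opening: 0.211
grip_force: 30.0
```

```bash
python3 -c "
from h import *
print(env.state()['eef_pos'],env.state()['tcp_rot'])
go(473,206,60,1.571)"
```

```text
[487.4241916   66.92293254 218.44380491] [-3.13967368e+00  1.07125994e-03  1.08688068e+00]
tx 116.4 ty -77.5 tz 158.4 roll -0.484
```

step_arm(moves=[{"tx": 14,"ty": -9,"tz": 0,"roll": -0.08},{"tx": 30,"ty": -20,"tz": 0,"roll": -0.16},{"tx": 46,"ty": -31,"tz": 0,"roll": -0.24},{"tx": 63,"ty": -42,"tz": 0,"roll": -0.31},{"tx": 80,"ty": -53,"tz": 0,"roll": -0.38},{"tx": 95,"ty": -63,"tz": 5,"roll": -0.43},{"tx": 107,"ty": -71,"tz": 20,"roll": -0.46},{"tx": 114,"ty": -75,"tz": 45,"roll": -0.484},{"tx": 117,"ty": -77,"tz": 72,"roll": -0.484},{"tx": 117,"ty": -77,"tz": 98,"roll": -0.484},{"tx": 117,"ty": -77,"tz": 118,"roll": -0.484},{"tx": 117,"ty": -77,"tz": 128,"roll": -0.484}])

```text
t: 6.53
eef_pos: [473.5, 205.0, 88.4]
tcp_rot: [-3.137, 0.002, 1.567]
ft_force: [0.4, 0.1, -1.8]
opening: 0.211
grip_force: 30.0
```

step_arm(moves=[{"tx": 0,"ty": 0,"tz": 0,"roll": 0},{"tx": 0,"ty": 0,"tz": 0,"roll": 0}])

```text
t: 6.7
eef_pos: [475.2, 205.2, 91.4]
tcp_rot: [-3.14, 0.0, 1.565]
ft_force: [-0.6, 1.1, -1.4]
opening: 0.209
grip_force: 30.0
```

```bash
python3 -c "
from h import *
print(env.state()['eef_pos'],env.state()['tcp_rot'])
go(473,206,10,1.571); im,K,V=snap('top'); cv2.imwrite('pics/t2.png',cv2.resize(im[140:290,100:400],None,fx=2.6,fy=2.6))"
```

```text
[475.18286741 205.1913296   91.38928574] [-3.14035635e+00  4.63490339e-04  1.56543334e+00]
tx 0.8 ty -2.2 tz 81.4 roll -0.006
```

View pics/t2.png

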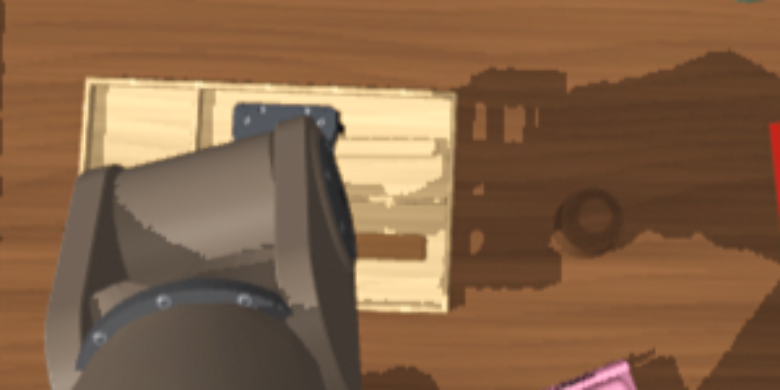

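The spatula handle lines up inside the lower (empty) long bay, with its end near crop (427,245). I lower it.

step_arm(moves=[{"tx": 1,"ty": -1,"tz": 6,"roll": 0},{"tx": 1,"ty": -2,"tz": 18,"roll": 0},{"tx": 1,"ty": -2,"tz": 32,"roll": 0},{"tx": 1,"ty": -2,"tz": 46,"roll": 0},{"tx": 1,"ty": -2,"tz": 58,"roll": 0},{"tx": 1,"ty": -2,"tz": 68,"roll": 0},{"tx": 1,"ty": -2,"tz": 74,"roll": 0},{"tx": 1,"ty": -2,"tz": 77,"roll": 0},{"tx": 1,"ty": -2,"tz": 79,"roll": 0},{"tx": 1,"ty": -2,"tz": 80,"roll": 0},{"tx": 1,"ty": -2,"tz": 80,"roll": 0}])

```text
t: 7.67
eef_pos: [473.6, 206.2, 11.9]
tcp_rot: [3.141, -0.0, 1.565]
ft_force: [-0.1, 0.4, -1.7]
opening: 0.206
grip_force: 30.0
```

step_arm(moves=[{"tx": 0,"ty": 0,"tz": 1,"roll": 0},{"tx": 0,"ty": 0,"tz": 2,"roll": 0},{"tx": 0,"ty": 0,"tz": 3,"roll": 0},{"tx": 0,"ty": 0,"tz": 3,"roll": 0},{"tx": 0,"ty": 0,"tz": 3,"roll": 0}])

```text
t: 8.08
eef_pos: [473.5, 206.2, 8.7]
tcp_rot: [3.141, -0.0, 1.565]
ft_force: [0.2, 0.0, 1.2]
opening: 0.209
grip_force: 30.0
```

step_arm(moves=[{"tx": 0,"ty": 0,"tz": 0,"roll": 0},{"tx": 0,"ty": 0,"tz": 0,"roll": 0},{"tx": 0,"ty": 0,"tz": 0,"roll": 0},{"tx": 0,"ty": 0,"tz": 0,"roll": 0}], grip=44)

```text
t: 8.42
eef_pos: [473.5, 206.2, 8.6]
tcp_rot: [3.142, 0.0, 1.565]
ft_force: [-0.3, -0.0, -0.4]
opening: 0.425
grip_force: 0.0
```

step_arm(moves=[{"tx": 0,"ty": 0,"tz": -4,"roll": 0},{"tx": 0,"ty": 0,"tz": -14,"roll": 0},{"tx": 0,"ty": 0,"tz": -30,"roll": 0.02},{"tx": 0,"ty": 0,"tz": -55,"roll": 0.06},{"tx": 0,"ty": 0,"tz": -85,"roll": 0.12},{"tx": 0,"ty": 0,"tz": -115,"roll": 0.2},{"tx": 0,"ty": 0,"tz": -145,"roll": 0.28},{"tx": -6,"ty": 0,"tz": -170,"roll": 0.36},{"tx": -20,"ty": 2,"tz": -190,"roll": 0.44},{"tx": -45,"ty": 4,"tz": -203,"roll": 0.52},{"tx": -75,"ty": 8,"tz": -211,"roll": 0.6},{"tx": -108,"ty": 12,"tz": -215,"roll": 0.68}])

```text
t: 9.42
eef_pos: [484.7, 97.5, 225.9]
tcp_rot: [3.139, -0.002, 0.882]
ft_force: [0.0, 0.3, 0.4]
opening: 0.462
grip_force: 0.0
```

```bash
python3 - <<'E'
from h import *
print(env.state()['eef_pos'],env.state()['tcp_rot'])
go(522,-249.5,222,0.085)
im,K,V=snap('top'); cv2.imwrite('pics/t3.png',im)
E
```

```text
[484.73699756  97.54659666 225.93298907] [ 3.13946039e+00 -1.97112472e-03  8.82457483e-01]
tx -244.4 ty 249.2 tz 3.9 roll 0.797
```

step_arm(moves=[{"tx": -22,"ty": 22,"tz": 0,"roll": 0.08},{"tx": -44,"ty": 45,"tz": 0,"roll": 0.16},{"tx": -66,"ty": 67,"tz": 0,"roll": 0.24},{"tx": -88,"ty": 90,"tz": 0,"roll": 0.32},{"tx": -110,"ty": 112,"tz": 0,"roll": 0.4},{"tx": -132,"ty": 135,"tz": 0,"roll": 0.48},{"tx": -154,"ty": 157,"tz": 0,"roll": 0.56},{"tx": -176,"ty": 180,"tz": 0,"roll": 0.64},{"tx": -198,"ty": 202,"tz": 10,"roll": 0.7},{"tx": -218,"ty": 223,"tz": 25,"roll": 0.75},{"tx": -234,"ty": 239,"tz": 45,"roll": 0.79},{"tx": -244,"ty": 249,"tz": 70,"roll": 0.797}])

```text
t: 10.47
eef_pos: [523.3, -251.0, 154.6]
tcp_rot: [3.139, -0.003, 0.084]
ft_force: [-0.1, -0.2, -0.3]
opening: 0.466
grip_force: 0.0
```

step_arm(moves=[{"tx": 0,"ty": 0,"tz": 25,"roll": 0},{"tx": 0,"ty": 0,"tz": 50,"roll": 0},{"tx": 0,"ty": 0,"tz": 70,"roll": 0},{"tx": 0,"ty": 0,"tz": 85,"roll": 0},{"tx": 0,"ty": 0,"tz": 92,"roll": 0},{"tx": 0,"ty": 0,"tz": 92,"roll": 0},{"tx": 0,"ty": 0,"tz": 92,"roll": 0}])

```text
t: 11.05
eef_pos: [523.1, -248.5, 62.4]
tcp_rot: [3.141, -0.0, 0.088]
ft_force: [1.1, -0.1, 0.9]
opening: 0.46
grip_force: 0.0
```

```bash
python3 - <<'E'
from h import *
print(env.state()['eef_pos'],env.state()['tcp_rot'])
go(522,-249.5,5,0.085)
E
```

```text
[ 523.0966533  -248.49290152   62.38806333] [ 3.14127337e+00 -3.24075353e-04  8.79165381e-02]
tx -1.2 ty 0.9 tz 57.4 roll 0.003
```

View pics/t3.png

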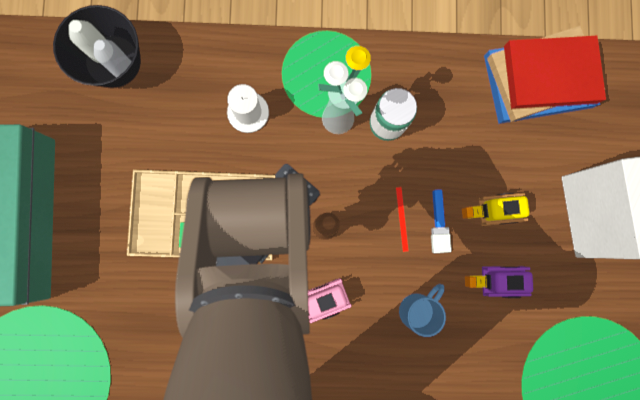

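The red strip (402,219) is now fully visible, the spatula blade lies in the bay (182,235), and the brush is where it was (440,220). Next I descend and grip it.

step_arm(moves=[{"tx": -1,"ty": 1,"tz": 10,"roll": 0},{"tx": -1,"ty": 1,"tz": 26,"roll": 0},{"tx": -1,"ty": 1,"tz": 40,"roll": 0},{"tx": -1,"ty": 1,"tz": 50,"roll": 0},{"tx": -1,"ty": 1,"tz": 55,"roll": 0},{"tx": -1,"ty": 1,"tz": 57,"roll": 0},{"tx": -1,"ty": 1,"tz": 57,"roll": 0}])

```text
t: 11.63
eef_pos: [522.0, -249.6, 4.6]
tcp_rot: [3.142, 0.0, 0.088]
ft_force: [-1.1, 0.6, -1.1]
opening: 0.464
grip_force: 0.0
```

step_arm(moves=[{"tx": 0,"ty": 0,"tz": 0,"roll": 0},{"tx": 0,"ty": 0,"tz": 0,"roll": 0},{"tx": 0,"ty": 0,"tz": 0,"roll": 0},{"tx": 0,"ty": 0,"tz": 0,"roll": 0},{"tx": 0,"ty": 0,"tz": 0,"roll": 0},{"tx": 0,"ty": 0,"tz": 0,"roll": 0},{"tx": 0,"ty": 0,"tz": 0,"roll": 0},{"tx": 0,"ty": 0,"tz": 0,"roll": 0}], grip=0)

```text
t: 12.3
eef_pos: [522.2, -249.7, 5.0]
tcp_rot: [3.141, -0.001, 0.088]
ft_force: [-0.3, -0.4, 6.1]
opening: 0.186
grip_force: 30.0
```

```bash
python3 - <<'E'
from h import *
d=np.load("top0.npz"); K,V=d["K"],d["V"]; im=cv2.imread("pics/t3.png"); hsv=cv2.cvtColor(im,cv2.COLOR_BGR2HSV)
def r(lo,hi,b,z):
    m=np.zeros(im.shape[:2],np.uint8);x0,y0,x1,y1=b;m[y0:y1,x0:x1]=cv2.inRange(hsv,lo,hi)[y0:y1,x0:x1]
    v,u=np.where(m>0);p=np.array([ray(K,V,a,c,z)[:2] for a,c in zip(u,v)],np.float32);print(p.mean(0),cv2.minAreaRect(p))
r((0,200,80),(6,255,255),(390,180,412,260),1)
# orange tab rows of pixel
for v in(208,212,216): print(v,[tuple(int(k) for k in hsv[v,u]) for u in range(458,484,1)])
E
```

```text
[ 519.95886 -172.0425 ] ((520.0394287109375, -171.8246612548828), (140.21237182617188, 11.91007137298584), 6.84803581237793)
208 [(12, 148, 93), (12, 149, 94), (12, 145, 93), (12, 157, 99), (13, 191, 116), (14, 207, 122), (15, 219, 127), (15, 233, 137), (16, 242, 160), (17, 240, 189), (17, 246, 190), (17, 246, 189), (17, 250, 189), (17, 255, 185), (18, 233, 170), (25, 255, 181), (25, 255, 190), (25, 255, 191), (25, 255, 191), (25, 255, 185), (25, 255, 192), (25, 255, 193), (25, 255, 191), (24, 246, 163), (23, 199, 127), (18, 96, 48)]
212 [(12, 146, 96), (13, 149, 94), (12, 146, 94), (12, 162, 99), (15, 229, 135), (15, 233, 137), (15, 231, 137), (15, 234, 135), (16, 244, 138), (17, 248, 182), (17, 246, 189), (17, 245, 187), (17, 251, 187), (17, 252, 187), (17, 247, 184), (22, 216, 137), (25, 255, 189), (25, 255, 193), (25, 255, 188), (24, 216, 144), (24, 235, 155), (25, 255, 188), (25, 255, 192), (25, 255, 190), (23, 199, 127), (24, 205, 117)]
216 [(12, 145, 93), (12, 147, 92), (11, 145, 93), (12, 153, 95), (14, 191, 116), (15, 231, 136), (15, 240, 136), (15, 231, 137), (16, 240, 138), (17, 247, 159), (17, 248, 183), (17, 248, 183), (17, 244, 182), (18, 252, 182), (19, 255, 181), (20, 240, 168), (25, 255, 190), (25, 255, 190), (25, 255, 186), (25, 255, 185), (25, 255, 183), (25, 255, 180), (25, 255, 182), (25, 255, 186), (25, 255, 178), (25, 255, 169)]
```

step_arm(moves=[{"tx": 0,"ty": 0,"tz": -4,"roll": 0},{"tx": 0,"ty": 0,"tz": -14,"roll": 0},{"tx": 0,"ty": 0,"tz": -30,"roll": 0},{"tx": 0,"ty": 0,"tz": -50,"roll": 0},{"tx": 0,"ty": 0,"tz": -75,"roll": 0},{"tx": 0,"ty": 0,"tz": -102,"roll": 0},{"tx": 0,"ty": -3,"tz": -130,"roll": 0},{"tx": 0,"ty": -10,"tz": -158,"roll": 0},{"tx": -1,"ty": -22,"tz": -182,"roll": 0.01},{"tx": -2,"ty": -40,"tz": -200,"roll": 0.01},{"tx": -3,"ty": -62,"tz": -211,"roll": 0.02},{"tx": -5,"ty": -88,"tz": -215,"roll": 0.02}])

```text
t: 13.3
eef_pos: [509.4, -162.0, 222.1]
tcp_rot: [3.14, -0.003, 0.066]
ft_force: [1.1, -0.2, -0.9]
opening: 0.189
grip_force: 30.0
```

```bash
python3 - <<'E'
from h import *
d=np.load("top0.npz"); K,V=d["K"],d["V"]
print("front z36",ray(K,V,466.5,212,36)[:2],"back z36",ray(K,V,472.7,212,36)[:2],"front z2",ray(K,V,461.6,212,2)[:2])
print(env.state()['eef_pos'],env.state()['tcp_rot'])
go(521,360,220,0.0)
E
```

```text
front z36 [ 535.77184569 -303.34313052] back z36 [ 536.13622587 -316.64643994] front z2 [ 538.4135573  -303.78839821]
[ 509.41835853 -162.04622487  222.09315347] [ 3.14000410e+00 -2.72556441e-03  6.62442430e-02]
tx 46.1 ty -520.1 tz 2.1 roll 0.066
```

step_arm(moves=[{"tx": 3,"ty": -28,"tz": 0,"roll": 0},{"tx": 6,"ty": -58,"tz": 0,"roll": 0.01},{"tx": 8,"ty": -88,"tz": 0,"roll": 0.02},{"tx": 11,"ty": -118,"tz": 0,"roll": 0.02},{"tx": 13,"ty": -148,"tz": 0,"roll": 0.03},{"tx": 16,"ty": -178,"tz": 0,"roll": 0.03},{"tx": 18,"ty": -208,"tz": 0,"roll": 0.04},{"tx": 21,"ty": -238,"tz": 0,"roll": 0.04},{"tx": 24,"ty": -268,"tz": 0,"roll": 0.05},{"tx": 26,"ty": -298,"tz": 0,"roll": 0.05},{"tx": 29,"ty": -328,"tz": 0,"roll": 0.06},{"tx": 32,"ty": -358,"tz": 0,"roll": 0.066}])

```text
t: 14.3
eef_pos: [516.3, 198.6, 220.2]
tcp_rot: [3.142, 0.0, 0.001]
ft_force: [0.1, -0.4, -1.5]
opening: 0.186
grip_force: 30.0
```

```bash
python3 - <<'E'
from h import *
print(env.state()['eef_pos'],env.state()['tcp_rot'])
go(521,360,90,0.0)
E
```

```text
[516.34233913 198.56260712 220.24203001] [3.14150172e+00 2.24625869e-05 1.38036478e-03]
tx 4.9 ty -161.4 tz 130.2 roll 0.001
```

step_arm(moves=[{"tx": 1,"ty": -28,"tz": 0,"roll": 0},{"tx": 2,"ty": -56,"tz": 0,"roll": 0},{"tx": 3,"ty": -84,"tz": 5,"roll": 0},{"tx": 4,"ty": -110,"tz": 15,"roll": 0},{"tx": 4,"ty": -132,"tz": 32,"roll": 0},{"tx": 4,"ty": -148,"tz": 55,"roll": 0},{"tx": 4,"ty": -156,"tz": 80,"roll": 0},{"tx": 4,"ty": -159,"tz": 104,"roll": 0},{"tx": 4,"ty": -160,"tz": 122,"roll": 0},{"tx": 4,"ty": -160,"tz": 130,"roll": 0},{"tx": 4,"ty": -160,"tz": 130,"roll": 0},{"tx": 4,"ty": -160,"tz": 130,"roll": 0}])

```text
t: 15.3
eef_pos: [520.9, 357.0, 90.3]
tcp_rot: [3.142, -0.0, 0.002]
ft_force: [0.7, -1.1, -1.0]
opening: 0.189
grip_force: 30.0
```

```bash
python3 - <<'E'
from h import *
print(env.state()['eef_pos'],env.state()['tcp_rot'])
go(521,360,9,0.0)
im,K,V=snap('wrist'); cv2.imwrite('pics/w3.png',im)
E
```

```text
[520.86376981 357.00243043  90.32035242] [ 3.14157401e+00 -1.67877076e-04  1.61647857e-03]
tx 0.1 ty -3.0 tz 81.3 roll 0.002
```

View pics/w3.png

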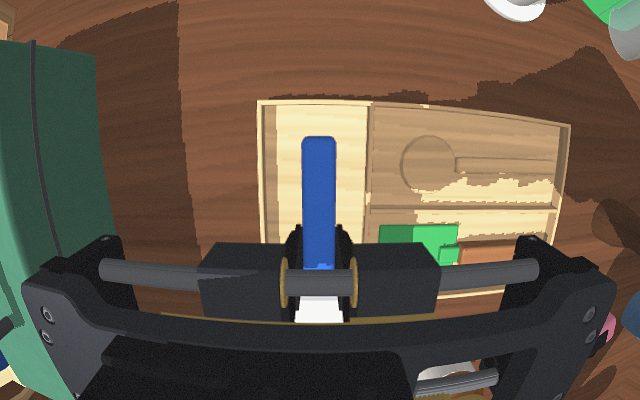

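The brush handle (319,200) sits over the short bay (x 265–370), and the spatula lies flat in the long bay. I lower the brush.

step_arm(moves=[{"tx": 0,"ty": -1,"tz": 6,"roll": 0},{"tx": 0,"ty": -2,"tz": 18,"roll": 0},{"tx": 0,"ty": -2,"tz": 32,"roll": 0},{"tx": 0,"ty": -2,"tz": 46,"roll": 0},{"tx": 0,"ty": -2,"tz": 58,"roll": 0},{"tx": 0,"ty": -2,"tz": 68,"roll": 0},{"tx": 0,"ty": -2,"tz": 74,"roll": 0},{"tx": 0,"ty": -2,"tz": 78,"roll": 0},{"tx": 0,"ty": -2,"tz": 80,"roll": 0},{"tx": 0,"ty": -2,"tz": 81,"roll": 0},{"tx": 0,"ty": -2,"tz": 81,"roll": 0}])

```text
t: 16.27
eef_pos: [520.9, 359.2, 9.1]
tcp_rot: [-3.141, -0.001, 0.002]
ft_force: [0.8, 0.1, -1.4]
opening: 0.185
grip_force: 30.0
```

step_arm(moves=[{"tx": 0,"ty": 0,"tz": 0,"roll": 0},{"tx": 0,"ty": 0,"tz": 0,"roll": 0},{"tx": 0,"ty": 0,"tz": 0,"roll": 0},{"tx": 0,"ty": 0,"tz": 0,"roll": 0},{"tx": 0,"ty": 0,"tz": 0,"roll": 0}], grip=46)

```text
t: 16.68
eef_pos: [520.7, 359.1, 8.7]
tcp_rot: [-3.142, -0.0, 0.002]
ft_force: [0.1, -0.1, 0.0]
opening: 0.46
grip_force: 0.0
```

step_arm(moves=[{"tx": 0,"ty": 0,"tz": -4,"roll": 0},{"tx": 0,"ty": 0,"tz": -14,"roll": 0},{"tx": 0,"ty": 0,"tz": -30,"roll": -0.02},{"tx": 0,"ty": 0,"tz": -55,"roll": -0.06},{"tx": 0,"ty": 0,"tz": -85,"roll": -0.12},{"tx": 0,"ty": 0,"tz": -115,"roll": -0.2},{"tx": 0,"ty": 0,"tz": -145,"roll": -0.28},{"tx": 0,"ty": 6,"tz": -170,"roll": -0.36},{"tx": 0,"ty": 20,"tz": -190,"roll": -0.44},{"tx": 0,"ty": 45,"tz": -203,"roll": -0.52},{"tx": 0,"ty": 75,"tz": -211,"roll": -0.6},{"tx": 0,"ty": 108,"tz": -215,"roll": -0.68}])

```text
t: 17.68
eef_pos: [520.8, 250.6, 225.9]
tcp_rot: [3.141, -0.003, 0.687]
ft_force: [0.5, 0.6, -1.0]
opening: 0.481
grip_force: 0.0
```

step_arm(moves=[{"tx": 18,"ty": 22,"tz": 0,"roll": 0},{"tx": 0,"ty": 0,"tz": 0,"roll": 0}])

```text
t: 17.85
eef_pos: [526.8, 248.6, 224.6]
tcp_rot: [3.139, -0.004, 0.678]
ft_force: [-1.1, -0.1, -0.0]
opening: 0.483
grip_force: 0.0
```

```bash
python3 - <<'E'
from h import *
print(env.state()['eef_pos'],env.state()['tcp_rot'])
go(536.5,-310,222,1.69)
E
```

```text
[526.77352838 248.56465391 224.57876339] [ 3.13911477 -0.00404816  0.67767988]
tx -342.6 ty 441.2 tz 2.6 roll -1.012
```

step_arm(moves=[{"tx": -20,"ty": 26,"tz": 0,"roll": -0.06},{"tx": -41,"ty": 53,"tz": 0,"roll": -0.12},{"tx": -62,"ty": 80,"tz": 0,"roll": -0.18},{"tx": -82,"ty": 106,"tz": 0,"roll": -0.24},{"tx": -103,"ty": 132,"tz": 0,"roll": -0.3},{"tx": -123,"ty": 159,"tz": 0,"roll": -0.36},{"tx": -144,"ty": 185,"tz": 0,"roll": -0.42},{"tx": -165,"ty": 212,"tz": 0,"roll": -0.48},{"tx": -185,"ty": 238,"tz": 0,"roll": -0.54},{"tx": -206,"ty": 265,"tz": 0,"roll": -0.6},{"tx": -226,"ty": 291,"tz": 0,"roll": -0.66},{"tx": -247,"ty": 318,"tz": 0,"roll": -0.72}])

```text
t: 18.85
eef_pos: [529.2, -153.0, 224.7]
tcp_rot: [3.14, 0.0, 1.405]
ft_force: [1.4, -0.4, -0.1]
opening: 0.483
grip_force: 0.0
```

```bash
python3 - <<'E'
from h import *
print(env.state()['eef_pos'],env.state()['tcp_rot'])
go(536.5,-310,222,1.69)
E
```

```text
[ 529.15411189 -153.02410518  224.72328614] [3.14046458e+00 2.79349215e-04 1.40472237e+00]
tx -153.6 ty 33.2 tz 2.7 roll -0.285
```

step_arm(moves=[{"tx": -26,"ty": 6,"tz": 0,"roll": -0.06},{"tx": -54,"ty": 12,"tz": 0,"roll": -0.12},{"tx": -82,"ty": 18,"tz": 0,"roll": -0.18},{"tx": -108,"ty": 24,"tz": 5,"roll": -0.23},{"tx": -130,"ty": 28,"tz": 15,"roll": -0.26},{"tx": -144,"ty": 31,"tz": 30,"roll": -0.28},{"tx": -150,"ty": 33,"tz": 50,"roll": -0.285},{"tx": -152,"ty": 33,"tz": 75,"roll": -0.285},{"tx": -152,"ty": 33,"tz": 100,"roll": -0.285},{"tx": -152,"ty": 33,"tz": 120,"roll": -0.285},{"tx": -152,"ty": 33,"tz": 130,"roll": -0.285},{"tx": -152,"ty": 33,"tz": 130,"roll": -0.285}])

```text
t: 19.85
eef_pos: [535.8, -306.4, 92.3]
tcp_rot: [-3.14, -0.002, 1.687]
ft_force: [0.2, 1.0, 1.5]
opening: 0.482
grip_force: 0.0
```

step_arm(moves=[{"tx": 0,"ty": 0,"tz": 0,"roll": 0},{"tx": 0,"ty": 0,"tz": 0,"roll": 0}])

```text
t: 20.02
eef_pos: [537.1, -307.2, 95.2]
tcp_rot: [3.14, 0.002, 1.687]
ft_force: [0.4, -0.9, -0.2]
opening: 0.481
grip_force: 0.0
```

```bash
python3 - <<'E'
from h import *
print(env.state()['eef_pos'],env.state()['tcp_rot'])
go(536.5,-310,6,1.69)
im,K,V=snap('wrist','w4.png')
E
```

```text
[ 537.05872956 -307.21129859   95.20846712] [3.14002851e+00 1.51605741e-03 1.68697339e+00]
tx -2.7 ty -0.9 tz 89.2 roll -0.003
```

View pics/w4.png

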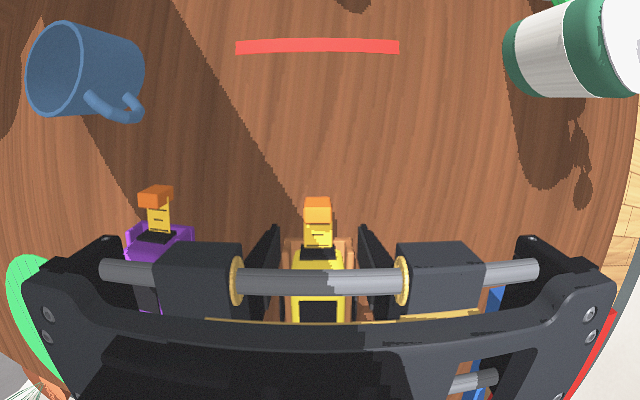

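The yellow tape's tab (318,210) is centred between the fingers, with the strip straight ahead (318,46). I descend and grip.

step_arm(moves=[{"tx": -2,"ty": -1,"tz": 8,"roll": 0},{"tx": -3,"ty": -1,"tz": 24,"roll": 0},{"tx": -3,"ty": -1,"tz": 42,"roll": 0},{"tx": -3,"ty": -1,"tz": 58,"roll": 0},{"tx": -3,"ty": -1,"tz": 72,"roll": 0},{"tx": -3,"ty": -1,"tz": 82,"roll": 0},{"tx": -3,"ty": -1,"tz": 87,"roll": 0},{"tx": -3,"ty": -1,"tz": 89,"roll": 0},{"tx": -3,"ty": -1,"tz": 89,"roll": 0}])

```text
t: 20.82
eef_pos: [535.9, -310.1, 4.7]
tcp_rot: [3.141, 0.0, 1.687]
ft_force: [0.2, -0.9, 0.6]
opening: 0.482
grip_force: 0.0
```

step_arm(moves=[{"tx": 0,"ty": 0,"tz": 0,"roll": 0},{"tx": 0,"ty": 0,"tz": 0,"roll": 0},{"tx": 0,"ty": 0,"tz": 0,"roll": 0},{"tx": 0,"ty": 0,"tz": 0,"roll": 0},{"tx": 0,"ty": 0,"tz": 0,"roll": 0},{"tx": 0,"ty": 0,"tz": 0,"roll": 0},{"tx": 0,"ty": 0,"tz": 0,"roll": 0},{"tx": 0,"ty": 0,"tz": 0,"roll": 0}], grip=0)

```text
t: 21.48
eef_pos: [536.4, -310.1, 5.1]
tcp_rot: [3.14, 0.001, 1.687]
ft_force: [5.3, 1.4, 3.1]
opening: 0.231
grip_force: 30.0
```

```bash
python3 - <<'E'
from h import *
im,K,V=snap('top'); cv2.imwrite('pics/t4.png',cv2.resize(im[150:280,110:540],None,fx=1.8,fy=1.8))
hsv=cv2.cvtColor(im,cv2.COLOR_BGR2HSV)
def r(n,lo,hi,b,z):
    m=np.zeros(im.shape[:2],np.uint8);x0,y0,x1,y1=b;m[y0:y1,x0:x1]=cv2.inRange(hsv,lo,hi)[y0:y1,x0:x1]
    v,u=np.where(m>0);p=np.array([ray(K,V,a,c,z)[:2] for a,c in zip(u,v)],np.float32);print(n,p.mean(0).round(1),cv2.minAreaRect(p))
r("spat blade (want y 265.7 x 473)",(45,100,60),(80,255,255),(120,160,290,270),10)
r("brush handle (want 543,360)",(100,120,60),(125,255,255),(120,160,290,270),24)
E
```

```text
spat blade (want y 265.7 x 473) [474.1 265.5] ((474.3194580078125, 265.4757080078125), (77.14991760253906, 52.744056701660156), 89.66631317138672)
brush handle (want 543,360) [541.4 357.2] ((541.86669921875, 357.11981201171875), (76.28047180175781, 19.937631607055664), 0.19271238148212433)
```

View pics/t4.png

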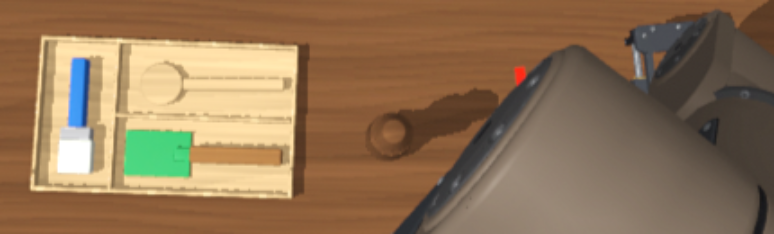

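Both utensils lie flat and on target: spatula (200,155) and brush (75,115) in the crop. Now I pull about 132 mm.

step_arm(moves=[{"tx": 3,"ty": 0,"tz": 0,"roll": 0},{"tx": 10,"ty": 0,"tz": 0,"roll": 0},{"tx": 20,"ty": 0,"tz": 0,"roll": 0},{"tx": 32,"ty": 0,"tz": 0,"roll": 0},{"tx": 45,"ty": 0,"tz": 0,"roll": 0},{"tx": 58,"ty": 0,"tz": 0,"roll": 0},{"tx": 71,"ty": 0,"tz": 0,"roll": 0},{"tx": 84,"ty": 0,"tz": 0,"roll": 0},{"tx": 97,"ty": 0,"tz": 0,"roll": 0},{"tx": 109,"ty": 0,"tz": 0,"roll": 0},{"tx": 119,"ty": 0,"tz": 0,"roll": 0},{"tx": 126,"ty": 0,"tz": 0,"roll": 0}])

```text
t: 22.53
eef_pos: [521.6, -184.9, 5.1]
tcp_rot: [3.14, 0.002, 1.687]
ft_force: [1.9, -5.1, 3.5]
opening: 0.23
grip_force: 30.0
```

step_arm(moves=[{"tx": 3,"ty": 0,"tz": 0,"roll": 0},{"tx": 5,"ty": 0,"tz": 0,"roll": 0},{"tx": 6,"ty": 0,"tz": 0,"roll": 0},{"tx": 6,"ty": 0,"tz": 0,"roll": 0}])

```text
t: 22.87
eef_pos: [520.9, -179.5, 5.0]
tcp_rot: [3.141, 0.001, 1.687]
ft_force: [1.4, -4.2, 5.4]
opening: 0.228
grip_force: 30.0
```

```bash
python3 - <<'E'
from h import *
s=env.state(); print(s['eef_pos'],s['opening'],s['grip_force'],s['ft_force'])
print("pulled",(s['eef_pos'][:2]-[536.4,-310.1])@[-.119,.993])
im,K,V=snap('wrist'); hsv=cv2.cvtColor(im,cv2.COLOR_BGR2HSV)
cv2.imwrite('pics/w5.png',cv2.resize(im[130:290,200:440],None,fx=3.3,fy=3.3,interpolation=cv2.INTER_CUBIC))
E
```

```text
[ 520.90532452 -179.45988452    5.02792325] 0.22765317266508786 30.0016388297081 [ 1.44464443 -4.23241511  5.37833722]
pulled 131.56950104912846
```

View pics/w5.png

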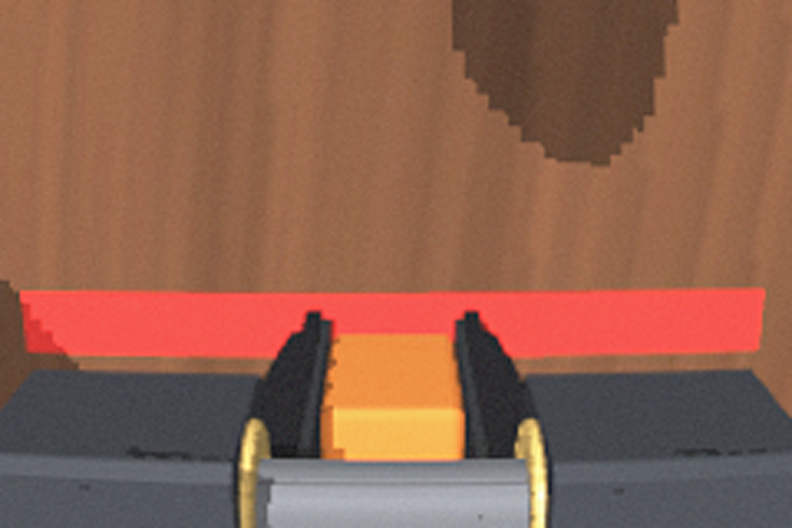

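The tab's front foot is at crop y 334, within the strip (291–355) and about 2 mm short of centre. I nudge it 1.5 mm and hold.

step_arm(moves=[{"tx": 1,"ty": 0,"tz": 0,"roll": 0},{"tx": 1.5,"ty": 0,"tz": 0,"roll": 0},{"tx": 1.5,"ty": 0,"tz": 0,"roll": 0},{"tx": 1.5,"ty": 0,"tz": 0,"roll": 0},{"tx": 1.5,"ty": 0,"tz": 0,"roll": 0},{"tx": 1.5,"ty": 0,"tz": 0,"roll": 0},{"tx": 1.5,"ty": 0,"tz": 0,"roll": 0},{"tx": 1.5,"ty": 0,"tz": 0,"roll": 0},{"tx": 1.5,"ty": 0,"tz": 0,"roll": 0},{"tx": 1.5,"ty": 0,"tz": 0,"roll": 0},{"tx": 1.5,"ty": 0,"tz": 0,"roll": 0},{"tx": 1.5,"ty": 0,"tz": 0,"roll": 0}])

```text
t: 23.92
eef_pos: [520.7, -178.3, 5.0]
tcp_rot: [3.141, 0.001, 1.687]
ft_force: [0.7, -4.8, 5.3]
opening: 0.229
grip_force: 30.0
```

step_arm(moves=[{"tx": 0,"ty": 0,"tz": 0,"roll": 0},{"tx": 0,"ty": 0,"tz": 0,"roll": 0},{"tx": 0,"ty": 0,"tz": 0,"roll": 0},{"tx": 0,"ty": 0,"tz": 0,"roll": 0},{"tx": 0,"ty": 0,"tz": 0,"roll": 0},{"tx": 0,"ty": 0,"tz": 0,"roll": 0},{"tx": 0,"ty": 0,"tz": 0,"roll": 0},{"tx": 0,"ty": 0,"tz": 0,"roll": 0},{"tx": 0,"ty": 0,"tz": 0,"roll": 0},{"tx": 0,"ty": 0,"tz": 0,"roll": 0},{"tx": 0,"ty": 0,"tz": 0,"roll": 0},{"tx": 0,"ty": 0,"tz": 0,"roll": 0}])

```text
t: 24.92
eef_pos: [520.8, -178.3, 5.0]
tcp_rot: [3.14, 0.001, 1.687]
ft_force: [1.8, -4.6, 5.5]
opening: 0.224
grip_force: 30.0
```

step_arm(moves=[{"tx": 0,"ty": 0,"tz": 0,"roll": 0},{"tx": 0,"ty": 0,"tz": 0,"roll": 0},{"tx": 0,"ty": 0,"tz": 0,"roll": 0},{"tx": 0,"ty": 0,"tz": 0,"roll": 0},{"tx": 0,"ty": 0,"tz": 0,"roll": 0}])

```text
t: 25.33
eef_pos: [520.8, -178.3, 5.0]
tcp_rot: [3.141, 0.001, 1.687]
ft_force: [2.0, -5.1, 4.8]
opening: 0.232
grip_force: 30.0
```

step_arm(moves=[{"tx": -3,"ty": 0,"tz": 0,"roll": 0},{"tx": -9,"ty": 0,"tz": 0,"roll": 0},{"tx": -18,"ty": 0,"tz": 0,"roll": 0},{"tx": -28,"ty": 0,"tz": 0,"roll": 0},{"tx": -39,"ty": 0,"tz": 0,"roll": 0},{"tx": -50,"ty": 0,"tz": 0,"roll": 0},{"tx": -61,"ty": 0,"tz": 0,"roll": 0},{"tx": -72,"ty": 0,"tz": 0,"roll": 0},{"tx": -83,"ty": 0,"tz": 0,"roll": 0},{"tx": -94,"ty": 0,"tz": 0,"roll": 0},{"tx": -104,"ty": 0,"tz": 0,"roll": 0},{"tx": -112,"ty": 0,"tz": 0,"roll": 0}])

```text
t: 26.33
eef_pos: [534.1, -290.3, 5.1]
tcp_rot: [3.14, 0.002, 1.686]
ft_force: [5.2, -2.7, 4.5]
opening: 0.227
grip_force: 30.0
```

step_arm(moves=[{"tx": -5,"ty": 0,"tz": 0,"roll": 0},{"tx": -9,"ty": 0,"tz": 0,"roll": 0},{"tx": -13,"ty": 0,"tz": 0,"roll": 0},{"tx": -16,"ty": 0,"tz": 0,"roll": 0},{"tx": -18,"ty": 0,"tz": 0,"roll": 0},{"tx": -20,"ty": 0,"tz": 0,"roll": 0},{"tx": -21,"ty": 0,"tz": 0,"roll": 0},{"tx": -21,"ty": 0,"tz": 0,"roll": 0},{"tx": -21,"ty": 0,"tz": 0,"roll": 0}])

```text
t: 27.08
eef_pos: [536.4, -310.1, 5.1]
tcp_rot: [3.14, 0.001, 1.687]
ft_force: [5.7, -0.7, 4.8]
opening: 0.229
grip_force: 30.0
```

step_arm(moves=[{"tx": 0,"ty": 0,"tz": 0,"roll": 0},{"tx": 0,"ty": 0,"tz": 0,"roll": 0},{"tx": 0,"ty": 0,"tz": 0,"roll": 0},{"tx": 0,"ty": 0,"tz": 0,"roll": 0},{"tx": 0,"ty": 0,"tz": 0,"roll": 0}], grip=46)

```text
t: 27.5
eef_pos: [535.4, -309.3, 4.3]
tcp_rot: [-3.141, -0.001, 1.687]
ft_force: [0.6, 0.6, -0.4]
opening: 0.474
grip_force: 0.0
```

step_arm(moves=[{"tx": 0,"ty": 0,"tz": -4,"roll": 0},{"tx": 0,"ty": 0,"tz": -14,"roll": 0},{"tx": 0,"ty": 0,"tz": -30,"roll": 0},{"tx": 0,"ty": 0,"tz": -50,"roll": 0},{"tx": 0,"ty": 0,"tz": -75,"roll": 0},{"tx": 0,"ty": 0,"tz": -100,"roll": 0},{"tx": 0,"ty": 0,"tz": -125,"roll": 0},{"tx": 0,"ty": 0,"tz": -145,"roll": 0},{"tx": 0,"ty": 0,"tz": -155,"roll": 0},{"tx": 0,"ty": 0,"tz": -160,"roll": 0},{"tx": 0,"ty": 0,"tz": -160,"roll": 0},{"tx": 0,"ty": 0,"tz": -160,"roll": 0}])

```text
t: 28.5
eef_pos: [535.4, -309.3, 163.9]
tcp_rot: [-3.141, -0.001, 1.687]
ft_force: [-0.2, -0.7, -0.6]
opening: 0.487
grip_force: 0.0
```

```bash
python3 - <<'E'
from h import *
im,K,V=snap('wrist'); old=cv2.imread('pics/w4.png')
hsv=cv2.cvtColor(im,cv2.COLOR_BGR2HSV); m=cv2.inRange(hsv,(8,180,120),(19,255,255))[:, 260:400]; v,u=np.where(m[:260]>0)
for z in(2,36): print(z, ray(K,V,318,v.min(),z,True)[:2])
print(u.min()+260,u.max()+260,v.min(),v.max(),env.state()['eef_pos'])
E
```

```text
2 [ 534.48373243 -304.9550134 ]
36 [ 533.75102617 -297.99400291]
310 330 180 198 [ 535.31717059 -309.19456739  163.51306588]
```

The tab's front is at y ≈ -304, so the blade is home, and the gripper is clear. I hand the job in.

```bash
python3 -c "
from cell import env
print(env.job_done())"
```

```text
the job is handed in; nothing more can be done
None
```

The job is handed in (no verdict was returned): the spatula and brush lie flat in their compartments, the tab was held over the red strip for over 2 s, and the blade was wound back gently, with the tab measured back at its home position.

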